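# Put the flasking kit away

### The arm

A 6-joint arm with a two-finger parallel gripper is mounted at the origin on a cart in front of the work surface, level with it; the furniture and walls round the work are solid. World frame = base frame: x ahead of the robot, y to its left, z up, the work surface at z = 0. Lengths are in m, angles in rad, forces in N, time in s.
With the tool pointing down it reaches from about 0.35 to 0.8 m from the base axis. Payload 7.3 kg.
Tool frame: the origin (TCP) lies at the very end of the fingers, on their centre line; the grasp point (between the pads) lies 19 mm behind it (ctrl.grip_depth is the distance from the TCP to the grasp point, in m); z points along the fingers, y is the line along which they close (so a half turn about z gives the same grasp; the last joint's range is limited). The gripper opens to 85 mm and grips with 20 to 120 N. Pads are 22 mm wide; open, the fingers measure 114 mm over their backs; the gripper's body (76 mm by 85 mm) begins 54 mm behind the grasp point. The pads swing forward as they close: fully open they stand 13 mm farther back than shut.
Start: joints at [1.151, 0.342, 1.524, -0, 1.275, -0.146], TCP at [0.142, 0.505, 0.231] pointing down, gripper open.
Joint ranges: [-2.53, 2.53], [-0.77, 2.02], [0.04, 2.7], [-1, 4.14], [0.28, 2.66], [-3.11, 3.11]. Speed limits (rad/s): [2.57, 2.57, 3.14, 3.14, 3.14, 3.14].

### API

Orientations are given as a unit quaternion [x, y, z, w].
In Python, from station import ctrl gives the robot as it stands.
- The arm moves only by the shell command python3 inch.py [FORCE], which reads ROWS from standard input. ROWS is a JSON object whose key "deltas" holds a list of rows, 1 to 5 of them, each of 7 numbers: the opening from 0.0 (shut) to 1.0 (fully open), then dx, dy, dz in units of 5 mm, then a rotation vector rx, ry, rz in units of 0.05 rad; each row shifts and turns the commanded pose from where the row before left it, along the tool's axes as they then stand; what a row does not reach is not made up. A row lasts 1/8 s, in which the tool goes at most 0.0625 m and 0.188 rad, less where a joint would pass 70% of its speed; a pose out of reach is approached as far as the arm can. The fingers move at their own pace and stop on an object; FORCE is the grip in N (left out, the last holds). Time passes only in rows, so rows that do not move let the fingers close. It prints the time, the measured TCP pose, the force, the opening and the grip force at its end. Input that does not fit is refused with a message, and nothing moves.
- ctrl.observe(): the state, without advancing time (a new reading comes with each control period).
- ctrl.get_image(name): name is "side" or "top"; returns a dict with "frame" (384x512x3 uint8, red, green, blue), "intrinsics" (3x3 intrinsics, pixels), "D" ([k1, k2, p1, p2, k3] as OpenCV has them; the pictures are not rectified), "world_from_camera" (4x4, takes a point from camera to world coordinates). Camera axes: x right, y up, looking along -z (the intrinsics and any distortion apply to the point x, -y, -z); pixel columns grow to the right and rows downward; lengths in m; the calibration is good to about 2 mm. A picture is of the moment at which its call begins. There is no depth.
- ctrl.sign_off(): hands the job in; it is judged then, once.
The state is a dict: "time": time; "qpos": joint angles; "joint_velocities": joint speeds; "effort": joint torques, N m; "tcp_pos": TCP position; "tcp_rot": TCP orientation; "ft_force": force on the tool from outside, world axes, zero at the start; "ft_torque": the same for the moment, N m; "opening": opening from 0.0 (shut) to 1.0 (fully open); "grasp_force": force on a finger pad.
Only numpy, scipy, OpenCV 4.12 (cv2) and the standard library are available. Lean on these libraries where they do the work, as an engineer would, in place of code of your own. Each camera call takes 0.05 s, during which the arm holds its last target. There are 200 camera calls.

### The job

Clear the bench after flasking: first turn the empty swivel hook round until it points over the drip dish, then hang the flask clamp on it by its frame and leave it hanging there. Lay every guide pin level in its own saddle of the rack, across both rails, and sort the stone models and powder jars that stand among the kit into the white tray, upright: models in the large bay, jars in the small one. Leave the glue bottle, the tape roll and whatever stands along the back where they are.

Things in the scene. Friction and masses are not known exactly. Their poses are not given: they have to be found in the camera images.
- drip_stand: fixed grey stand: base plate 165 x 86 x 10 mm, steel post 18 mm in diameter, with the swivel hook on top (hub top 172 mm above the worktop) and an open steel drip dish (90 x 78 mm, rim 28 mm above the worktop) on the base, in front of the post. Origin at the foot of the post; the dish lies towards the stand's own -x.
- dish (a point): centre of the drip dish's floor, 68 mm from the post's axis
- swivel_hook (a joint): angle of the swivel hook about the upright post axis, rad: 0 = it points exactly over the middle of the dish (the stand's -x); growing turns it counterclockwise seen from above. Range -0.6 to 2.6; stiff (0.12 N m), it stays where it is left.
- hook_pin (a point): top of the hook's upturned end: an upright round pin of 10 mm diameter, 80 mm from the post axis; the pin's top is 199 mm above the worktop and it rises 34 mm above the top of the arm. It can be gripped from above and led round the post in an arc.
- hook_seat (a point): point on top of the hook's level arm (round bar, 10 mm, its top 165 mm above the worktop), 48 mm from the post axis and 32 mm from the pin's axis, where the clamp shall hang. Turns with the hook; own -x points outwards along the arm to the pin.
- flask_clamp: steel flask clamp, 142 mm high, 0.28 kg: a closed upright frame on a foot plate (50 x 76 x 10 mm). Its window is 52 mm wide (own y) and 76 mm high, from 10 to 86 mm above the underside, open along own x; the frame is 18 mm deep; the top bar reaches from 86 to 98 mm. On the top bar stands a square spindle, 18 x 18 mm, from 98 to 142 mm, to grip it by. Origin at the centre of the underside, z up.
- clamp_eye (a point): underside of the clamp's top bar, middle, 86 mm above the clamp's underside: rests on the hook's arm when hung
- saddle_rack: fixed grey rack, base 160 x 100 x 8 mm, with two saw-toothed rails (12 mm thick, 80 mm apart, tooth tips 62 mm high) that form three 90 degree V saddles, 23 mm deep, in a row along its x. A pin lies across both rails, along the rack's y, sleeve between the rails. Origin at the centre of the underside.
- sort_tray: fixed white tray 120 x 252 mm, walls 4 mm thick and 28 mm high, floor 4 mm, divided across into a large bay and a small bay. Origin at the centre of the underside; its y runs along its length, the small bay at +y. Beware the room's ring lamp and boom right of it (y = -0.4; ring at x 0.37, 0.54 m up; boom from x 0.44, 0.63 m up): draw the arm in to swing past.
- large_bay (a point): floor centre of the large bay (inside 112 mm along the tray's x, 148 mm along y), for models
- small_bay (a point): floor centre of the small bay (inside 112 mm along the tray's x, 92 mm along y), for jars
- stone_model_a: horseshoe-shaped yellowish stone model of a dental arch, 39 (own x) x 74 (own y) x 35 mm high with a 19 mm high base, to be gripped across x by the base; 0.12 kg. Origin at the centre of the underside, z up. May be absent.
- stone_model_b: horseshoe-shaped yellowish stone model of a dental arch, 39 (own x) x 74 (own y) x 35 mm high with a 19 mm high base, to be gripped across x by the base; 0.12 kg. Origin at the centre of the underside, z up. May be absent.
- jar_low: round powder jar with screw cap, 42 mm in diameter, 54 mm high, 0.1 kg, stands upright among the kit (the jars along the back wall are fixtures, not meant). Origin at the centre of the underside, z up. May be absent.
- jar_tall: round powder jar with screw cap, 42 mm in diameter, 62 mm high, 0.1 kg, stands upright among the kit (the jars along the back wall are fixtures, not meant). Origin at the centre of the underside, z up. May be absent.
- glue_bottle: white squeeze bottle with long nozzle, 126 mm high, a bystander behind the work. Origin at its underside.
- tape_roll: roll of tape, 100 mm across, 25 mm high, a bystander behind the work. Origin at its underside.
- guide_pin_1: plain steel guide pin, a round bar 14 mm in diameter and 130 mm long along its own y, with a square grip sleeve 16 x 16 mm and 32 mm long round its middle, 0.16 kg; lies level on the worktop on a flat of the sleeve. Origin in the middle of the bar's axis, 8 mm above what it lies on. May be absent.
- saddle_1 (a point): resting place of a guide pin in saddle 1 of the rack: where the middle of the bar's axis lies when the pin is seated (49 mm above the worktop). The pin lies along this point's y. The three saddles are 46 mm apart along the rack's x.
- guide_pin_2: plain steel guide pin, a round bar 14 mm in diameter and 130 mm long along its own y, with a square grip sleeve 16 x 16 mm and 32 mm long round its middle, 0.16 kg; lies level on the worktop on a flat of the sleeve. Origin in the middle of the bar's axis, 8 mm above what it lies on. May be absent.
- saddle_2 (a point): resting place of a guide pin in saddle 2 of the rack: where the middle of the bar's axis lies when the pin is seated (49 mm above the worktop). The pin lies along this point's y. The three saddles are 46 mm apart along the rack's x.
- saddle_3 (a point): resting place of a guide pin in saddle 3 of the rack: where the middle of the bar's axis lies when the pin is seated (49 mm above the worktop). The pin lies along this point's y. The three saddles are 46 mm apart along the rack's x.

How it is judged:
On the way, in this order (a step that is already met when the one before it is completed fails the run):
1. the swivel hook, still empty, points over the dish (value of joint swivel_hook between -0.2 and 0.2 rad and distance between clamp_eye and hook_seat above 0.06 m), for 0.2 s.
2. the clamp hangs on the hook, which points over the dish (value of joint swivel_hook between -0.2 and 0.2 rad and x of clamp_eye in the frame of hook_seat between -0.026 and 0.026 m and y of clamp_eye in the frame of hook_seat between -0.016 and 0.016 m and z of clamp_eye in the frame of hook_seat between -0.008 and 0.008 m and angle between flask_clamp's own z axis and vertical below 0.25 rad), for 0.2 s.
At the end, for the whole second after the job is handed in: Hook over the dish within 0.2 rad; clamp hung upright by its top bar, within 26 mm of the seat along the arm; each pin seated level in a saddle, within 18 mm of its middle, 0.1 rad; models on the large bay's floor, jars on the small bay's, upright within 0.2 rad; all at rest (all of step 2 and linear speed of flask_clamp below 0.03 m/s and ((x of guide_pin_1 in the frame of saddle_1 between -0.006 and 0.006 m and y of guide_pin_1 in the frame of saddle_1 between -0.018 and 0.018 m and z of guide_pin_1 in the frame of saddle_1 between -0.004 and 0.004 m) or (x of guide_pin_1 in the frame of saddle_2 between -0.006 and 0.006 m and y of guide_pin_1 in the frame of saddle_2 between -0.018 and 0.018 m and z of guide_pin_1 in the frame of saddle_2 between -0.004 and 0.004 m) or (x of guide_pin_1 in the frame of saddle_3 between -0.006 and 0.006 m and y of guide_pin_1 in the frame of saddle_3 between -0.018 and 0.018 m and z of guide_pin_1 in the frame of saddle_3 between -0.004 and 0.004 m)) and angle between the y axis of each of guide_pin_1, guide_pin_2 and the y axis of saddle_rack, either way round below 0.1 rad and linear speed of each of guide_pin_1, guide_pin_2, stone_model_a, stone_model_b, jar_low, jar_tall below 0.02 m/s and ((x of guide_pin_2 in the frame of saddle_1 between -0.006 and 0.006 m and y of guide_pin_2 in the frame of saddle_1 between -0.018 and 0.018 m and z of guide_pin_2 in the frame of saddle_1 between -0.004 and 0.004 m) or (x of guide_pin_2 in the frame of saddle_2 between -0.006 and 0.006 m and y of guide_pin_2 in the frame of saddle_2 between -0.018 and 0.018 m and z of guide_pin_2 in the frame of saddle_2 between -0.004 and 0.004 m) or (x of guide_pin_2 in the frame of saddle_3 between -0.006 and 0.006 m and y of guide_pin_2 in the frame of saddle_3 between -0.018 and 0.018 m and z of guide_pin_2 in the frame of saddle_3 between -0.004 and 0.004 m)) and x of stone_model_a in the frame of large_bay between -0.054 and 0.054 m and y of stone_model_a in the frame of large_bay between -0.072 and 0.072 m and z of each of stone_model_a, stone_model_b in the frame of large_bay below 0.01 m and angle between each of stone_model_a, stone_model_b, jar_low, jar_tall's own z axis and vertical below 0.2 rad and x of stone_model_b in the frame of large_bay between -0.054 and 0.054 m and y of stone_model_b in the frame of large_bay between -0.072 and 0.072 m and x of jar_low in the frame of small_bay between -0.054 and 0.054 m and y of jar_low in the frame of small_bay between -0.044 and 0.044 m and z of each of jar_low, jar_tall in the frame of small_bay below 0.01 m and x of jar_tall in the frame of small_bay between -0.054 and 0.054 m and y of jar_tall in the frame of small_bay between -0.044 and 0.044 m); the robot touches nothing.
It fails at once if the glue bottle is moved more than 4 cm or knocked over (distance of glue_bottle from where it was at the start of the episode above 0.04 m or angle between glue_bottle's own z axis and vertical above 0.5 rad).
It fails at once if the tape roll is moved more than 4 cm (distance of tape_roll from where it was at the start of the episode above 0.04 m).
Of guide_pin_1, guide_pin_2 only 1 to 2 are there at a start; the rules pass over those that are not, and their reading is None.
Of stone_model_a, stone_model_b, jar_low, jar_tall only 3 to 4 are there at a start; the rules pass over those that are not, and their reading is None.
At some moment in a run one of stone_model_a, stone_model_b may be knocked a few centimetres aside while the robot is not near it.
It also fails if it takes over 200 s, if anything falls off the work surface, if the arm or the gripper's body presses on something with over 40 N, if the wrist force passes 120 N, or if a joint passes its speed limit or range.

## Working session

There is one attempt and no reset: what is moved stays moved. The work goes in short steps, Python scripts to look and compute and a shell command to move; the robot and the scene stay as the last step left them, time stands still between calls to the robot, and variables do not carry over. Pictures are saved under pics/ and viewed, at most 14 in all, crops included, and the job is handed in when it is done.

```bash
ls; mkdir -p pics
python3 - <<'E'
from station import ctrl
import cv2
for n in("top","side"):
    d=ctrl.get_image(n); cv2.imwrite(f"pics/{n}0.png",cv2.resize(d["frame"][:,:,::-1],(800,600),interpolation=cv2.INTER_CUBIC))
    print(n,d["intrinsics"],d["D"],d["world_from_camera"])
print(ctrl.observe())
E
```

```text
inch.py
pics
station.py
top [[450.77238796   0.         259.73998982]
 [  0.         450.77238796 183.86989499]
 [  0.           0.           1.        ]] [0.03381482 0.         0.         0.         0.        ] [[ 0.02688797  0.99764667 -0.06307259  0.53390651]
 [-0.9995545   0.02601443 -0.01463046  0.02859733]
 [-0.01295523  0.06343788  0.9979017   1.58229248]
 [ 0.          0.          0.          1.        ]]
side [[396.61705563   0.         258.59063398]
 [  0.         396.61705563 189.69143186]
 [  0.           0.           1.        ]] [-0.11459463  0.          0.          0.          0.        ] [[ 0.79472448  0.28901941 -0.53374225  0.09239254]
 [-0.60669713  0.35186983 -0.71281569 -0.68663749]
 [-0.01820977  0.89031197  0.45498681  0.59172776]
 [ 0.          0.          0.          1.        ]]
{'time': 0.1, 'qpos': array([ 1.15097790e+00,  3.42648970e-01,  1.52491928e+00,  2.06949378e-06,
        1.27540809e+00, -1.46015690e-01]), 'joint_velocities': array([-9.25426292e-04, -2.81153426e-04, -2.27505211e-03,  4.55589255e-05,
       -1.57724286e-04, -1.50838994e-03]), 'effort': array([ 1.57135506e-03, -4.34448051e+01, -2.46487230e+01, -7.72868293e-05,
        4.69808598e-03, -7.74623288e-06]), 'tcp_pos': array([0.14179525, 0.50511652, 0.23069835]), 'tcp_rot': array([ 1.36474403e-01,  9.90643356e-01, -6.64064544e-04, -1.94084388e-04]), 'ft_force': array([0.60854218, 1.6846862 , 0.03458939]), 'ft_torque': array([-0.00264064, -0.00151934,  0.0193238 ]), 'grasp_force': 0.0, 'opening': 0.996808804801363}
```
View pics/top0.png

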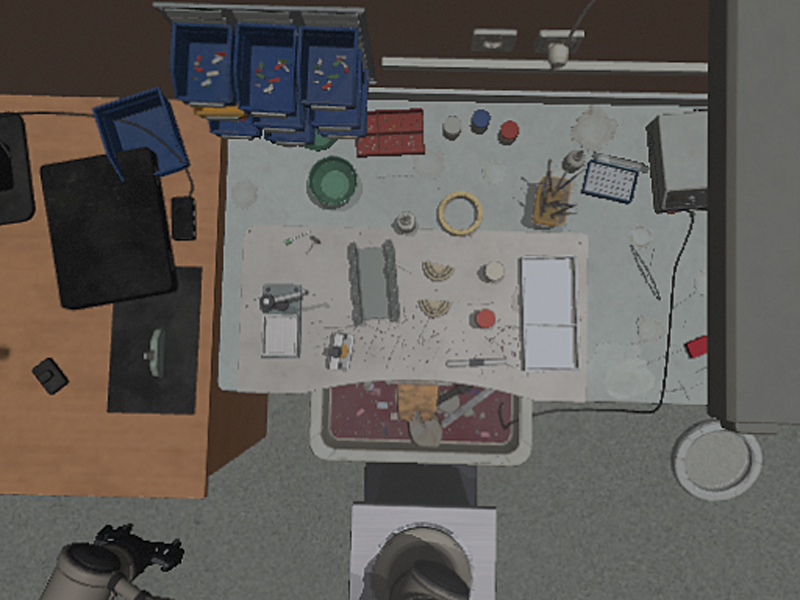

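View pics/side0.png

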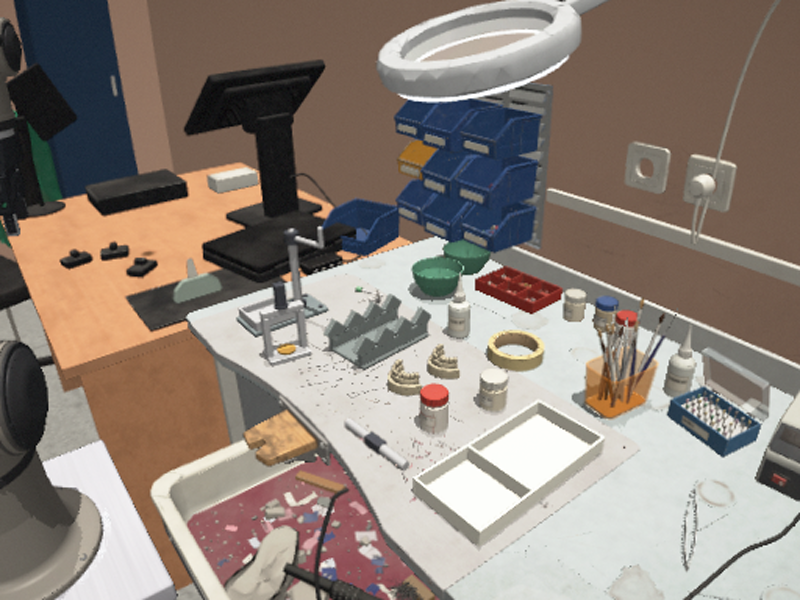

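Top view shows (800x600) the stand post (267,301), hook end (305,294), clamp (341,350), rack (375,282), models (437,270) and (432,306), jars (493,271) and red (484,318), one guide pin (475,363), and the tray centred (548,313) with its small bay on the robot's side. I'll crop in closer.

Create h.py:
```python
import numpy as np, cv2
from station import ctrl
from scipy.spatial.transform import Rotation as R
def cam(n):
    d=ctrl.get_image(n); d["D"]=np.array(d["D"]); return d
def ray(d,p):
    u=cv2.undistortPoints(np.array([[p]],float),np.array(d["intrinsics"]),d["D"])[0,0]
    T=np.array(d["world_from_camera"]); return T[:3,3],T[:3,:3]@np.array([u[0],-u[1],-1])
def onz(d,p,z):
    o,r=ray(d,p); return (o+r*(z-o[2])/r[2]).round(4)
def tri(d1,p1,d2,p2):
    (a,r),(b,s)=ray(d1,p1),ray(d2,p2)
    k=np.linalg.lstsq(np.c_[r,-s],b-a,rcond=None)[0]; A,B=a+k[0]*r,b+k[1]*s
    return ((A+B)/2).round(4),np.linalg.norm(A-B).round(4)
def px(d,X):
    T=np.array(d["world_from_camera"]); c=T[:3,:3].T@(np.array(X)-T[:3,3]); c=np.array([c[0],-c[1],-c[2]])
    return cv2.projectPoints(c[None],np.zeros(3),np.zeros(3),np.array(d["intrinsics"]),d["D"])[0].ravel().round(1)
def crop(d,box,name,k):
    x0,y0,x1,y1=box; cv2.imwrite("pics/"+name,cv2.resize(d["frame"][y0:y1,x0:x1,::-1],None,fx=k,fy=k,interpolation=cv2.INTER_CUBIC))
def tool(dw):  # world delta -> tool axes
    s=ctrl.observe(); return (R.from_quat(s["tcp_rot"]).inv().apply(dw)).round(4)
def st():
    s=ctrl.observe(); r=R.from_quat(s["tcp_rot"]).as_matrix(); 
    print("t",round(s["time"],2),"tcp",s["tcp_pos"].round(4),"z",r[:,2].round(3),"y",r[:,1].round(3),"q",s["qpos"].round(2),"op",round(s["opening"],3),"F",s["ft_force"].round(1),"g",round(s["grasp_force"],1))
```

Run:
```python
from h import *
crop(cam("top"),(160,145,380,250),"t1.png",3.6)
crop(cam("side"),(115,140,395,350),"s1.png",2.85)
```

```text
(no output)
```

View pics/t1.png

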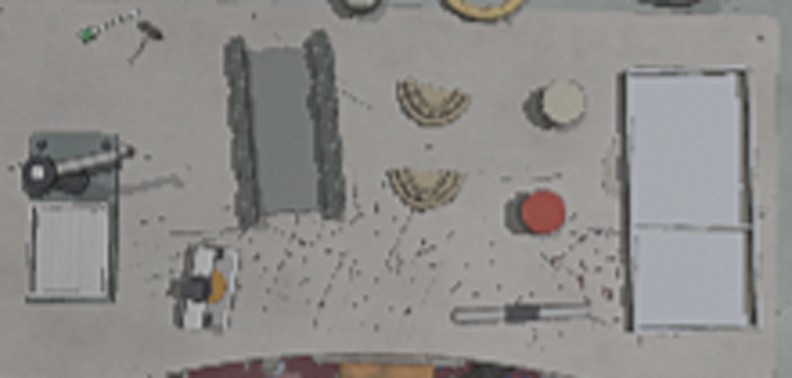

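View pics/s1.png

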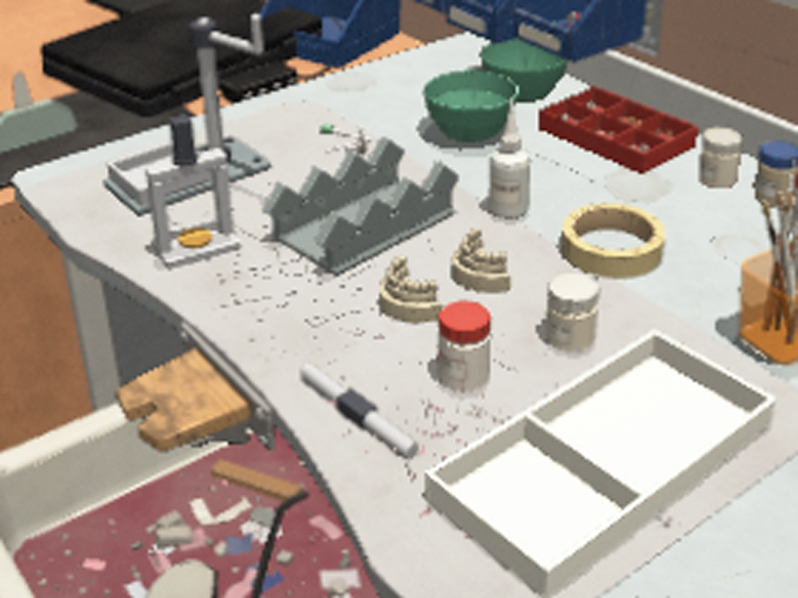

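Crop top: hub (38,173), hook pin (127,152), spindle (191,288), rack rails (235..246) and (318..333), models (432,103) and (425,188), beige jar (563,103), red jar (543,212), guide pin from (455,316) to (588,309) and tray corners (624,71)-(757,326). The side crop shows the same items, with hub (204,25), hook pin top (257,17) and spindle top (182,121).

```bash
cat >> h.py <<'E'
def T(x,y): return (160+x/3.6,145+y/3.6)
def S(x,y): return (115+x/2.85,140+y/2.85)
E
python3 - <<'E'
from h import *
t,s=cam("top"),cam("side")
tz=lambda n,x,y,z:print(n,onz(t,T(x,y),z))
tt=lambda n,a,b:print(n,*tri(t,T(*a),s,S(*b)))
tz("hub",38,173,.172);tt("hub",(38,173),(204,25));tz("pin",127,152,.199);tt("pin",(127,152),(257,17))
tz("dishTL",32,200,.028);tz("TR",106,205,.028);tz("BL",27,299,.028);tz("BR",102,301,.028)
tz("spin",191,288,.142);tt("spin",(191,288),(182,121))
tz("footend",202,240,.098);tz("barend",213,330,.098)
for n,p in dict(TL=(624,71),TR=(745,68),BL=(632,329),BR=(757,326),dl=(630,229),dr=(750,226)).items(): tz("tray"+n,*p,.028)
for p in((455,316),(588,309),(522,313)): tz("gp",*p,.012)
tt("gp mid",(522,313),(357,405))
for p in((397,90),(469,95),(433,127),(433,78),(388,172),(463,176),(425,210),(425,165)): tz("m",*p,.027)
tz("red62",543,212,.062);tz("red54",543,212,.054);tt("red",(543,212),(465,318));tz("be62",563,103,.062);tt("be",(563,103),(574,290))
for p in((235,38),(246,222),(318,33),(333,215)): tz("rail",*p,.055)
# tips in side: row near -> S
g=cv2.cvtColor(t["frame"],cv2.COLOR_RGB2HSV)
for n,m in dict(model=cv2.inRange(g,(14,60,90),(32,255,255)),red=cv2.inRange(g,(0,120,90),(8,255,255))).items():
    c,_,st_,ce=cv2.connectedComponentsWithStats(m)[0:4]
    for a,b in zip(st_[1:],ce[1:]):
        if a[4]>25 and 150<b[0]<380 and 140<b[1]<255: print(n,a,b.round(1),onz(t,b,.03))
E
```

```text
hub [0.5869 0.328  0.172 ]
hub [0.587  0.3291 0.1673] 0.0002
pin [0.6058 0.2469 0.199 ]
pin [0.606  0.2476 0.195 ] 0.0001
dishTL [0.5663 0.3633 0.028 ]
TR [0.5634 0.2922 0.028 ]
BL [0.4718 0.3642 0.028 ]
BR [0.4717 0.2926 0.028 ]
spin [0.4898 0.1949 0.142 ]
spin [0.4894 0.1957 0.1357] 0.0005
footend [0.5324 0.1914 0.098 ]
barend [0.451  0.1786 0.098 ]
trayTL [ 0.705 -0.201  0.028]
trayTR [ 0.7108 -0.3163  0.028 ]
trayBL [ 0.4591 -0.2125  0.028 ]
trayBR [ 0.4654 -0.3303  0.028 ]
traydl [ 0.5538 -0.2092  0.028 ]
traydr [ 0.5598 -0.3228  0.028 ]
gp [ 0.4659 -0.0452  0.012 ]
gp [ 0.4762 -0.1726  0.012 ]
gp [ 0.4706 -0.1094  0.012 ]
gp mid [ 0.4697 -0.1091  0.0098] 0.0019
m [0.6813 0.0162 0.027 ]
m [ 0.6782 -0.0531  0.027 ]
m [ 0.6465 -0.0192  0.027 ]
m [ 0.6937 -0.0181  0.027 ]
m [0.6021 0.0228 0.027 ]
m [ 0.6002 -0.0491  0.027 ]
m [ 0.5667 -0.0135  0.027 ]
m [ 0.6098 -0.0125  0.027 ]
red62 [ 0.567  -0.1227  0.062 ]
red54 [ 0.5672 -0.1235  0.054 ]
red [ 0.5668 -0.123   0.0571] 0.0008
be62 [ 0.6697 -0.1394  0.062 ]
be [ 0.6708 -0.1409  0.0483] 0.0002
rail [0.7241 0.1711 0.055 ]
rail [0.5503 0.1552 0.055 ]
rail [0.7309 0.0926 0.055 ]
rail [0.5591 0.0736 0.055 ]
model [218 220   5   9  31] [219.9 224.2] [0.4898 0.1843 0.03  ]
red [305 199  12  11  94] [310.7 203.5] [ 0.569  -0.1253  0.03  ]
```

Run:
```python
from h import *
st(); p=ctrl.observe()["tcp_pos"]; print(tool(np.array([.606,.247,.24])-p))
```

```text
t 0.3 tcp [0.1419 0.5053 0.2311] z [-0. -0. -1.] y [ 0.27   0.963 -0.   ] q [ 1.15  0.34  1.52  0.    1.28 -0.15] op 1.0 F [0.5 0.  0.3] g 0.0
[-0.5167 -0.1232 -0.0089]
```

The rows are not in the units I measure in: shifts go in units of 5 mm and turns go in units of 0.05 rad. I convert before sending: -0.052 m is -10.4, -0.012 m is -2.4.

```bash
R5='' ; echo '{"deltas":[[1,-10.4,-2.4,-0.4,0,0,0],[1,-10.4,-2.4,-0.4,0,0,0],[1,-10.4,-2.4,-0.4,0,0,0],[1,-10.4,-2.4,-0.4,0,0,0],[1,-10.4,-2.4,-0.4,0,0,0]]}' | python3 inch.py 30; echo '{"deltas":[[1,-10.4,-2.4,0,0,0,0],[1,-10.4,-2.4,0,0,0,0],[1,-10.4,-2.4,0,0,0,0],[1,-10.4,-2.4,0,0,0,0],[1,0,0,0,0,0,0]]}' | python3 inch.py
python3 - <<'E'
from h import *
st(); p=ctrl.observe()["tcp_pos"]; print(tool(np.array([.606,.247,.176])-p))
E
```

```text
time: 0.92
tcp_pos: [0.3774, 0.3764, 0.2414]
tcp_rot: [0.136, 0.991, 0.0, 0.0]
ft_force: [0.0, 0.5, -0.5]
opening: 0.998
grasp_force: 0.0
time: 1.55
tcp_pos: [0.5659, 0.2724, 0.2401]
tcp_rot: [0.139, 0.99, -0.0, -0.0]
ft_force: [-0.2, 1.1, 0.1]
opening: 1.0
grasp_force: 0.0
t 1.55 tcp [0.5659 0.2724 0.2401] z [-0.    -0.001 -1.   ] y [ 0.275  0.962 -0.001] q [ 0.33  0.53  1.2  -0.    1.41 -0.97] op 1.0 F [-0.2  1.1  0.1] g 0.0
[-0.0455 -0.0133  0.0641]
```

Pretty accurate. Next I move over the pin, drop down and grip.

```bash
echo '{"deltas":[[0.6,-9.2,-2.6,0,0,0,0],[0.6,0,0,8,0,0,0],[0.6,0,0,4.8,0,0,0],[0,0,0,0,0,0,0],[0,0,0,0,0,0,0]]}' | python3 inch.py 30; echo '{"deltas":[[0,0,0,0,0,0,0],[0,0,0,0,0,0,0],[0,0,0,0,0,0,0]]}' | python3 inch.py
python3 - <<'E'
from h import *
st()
crop(cam("side"),(150,110,350,260),"s2.png",3)
s=ctrl.observe();c=np.array([.587,.3285]);v=s["tcp_pos"][:2]-c; a0=np.arctan2(v[1],v[0]);print(np.hypot(*v),a0)
r=.08;d=(-np.pi-a0)/8;P=s["tcp_pos"][:2]
for i in range(1,9):
    a=a0+d*i;Q=c+r*np.array([np.cos(a),np.sin(a)]);print(i,tool(np.r_[Q-P,0])[:2],Q.round(4));P=Q
E
```

```text
time: 2.17
tcp_pos: [0.6042, 0.2507, 0.1787]
tcp_rot: [0.136, 0.991, 0.0, 0.001]
ft_force: [0.2, 0.9, 0.2]
opening: 0.18
grasp_force: 0.0
time: 2.55
tcp_pos: [0.6038, 0.2527, 0.179]
tcp_rot: [0.136, 0.991, 0.002, 0.001]
ft_force: [-1.0, 7.8, -1.6]
opening: 0.101
grasp_force: 29.2
t 2.55 tcp [0.6038 0.2527 0.179 ] z [ 0.002  0.004 -1.   ] y [0.269 0.963 0.005] q [ 0.28  0.62  1.21  0.    1.31 -1.02] op 0.101 F [-1.   7.8 -1.6] g 29.2
0.07761467074708604 -1.352538203190695
1 [ 0.0155 -0.0087] [0.5866 0.2485]
2 [ 0.0176 -0.0028] [0.5688 0.2506]
3 [0.0178 0.0012] [0.552  0.2566]
4 [0.0171 0.0051] [0.5369 0.2661]
5 [0.0155 0.0088] [0.5243 0.2788]
6 [0.0132 0.012 ] [0.5149 0.2939]
7 [0.0102 0.0147] [0.509  0.3108]
8 [0.0067 0.0166] [0.507  0.3285]
```

View pics/s2.png

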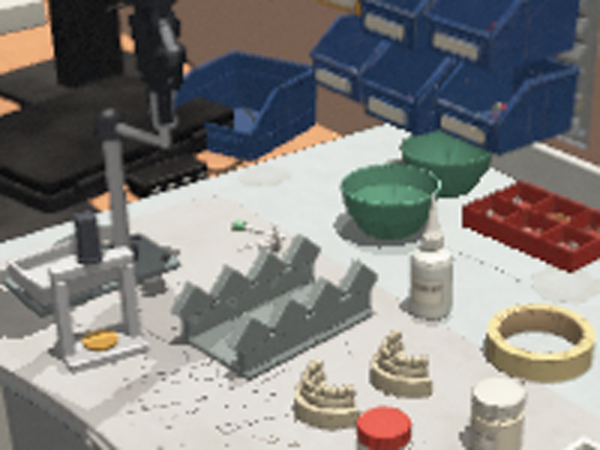

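The side view shows the fingers closed on the hook pin at about (165,120) in the crop, and the grip force confirms it. Next I lead it along the arc.

```bash
echo '{"deltas":[[0,0,0.6,0,0,0,0],[0,3.2,-1.4,0,0,0,0],[0,3.5,-0.5,0,0,0,0],[0,3.6,0.3,0,0,0,0],[0,3.4,1,0,0,0,0]]}' | python3 inch.py; echo '{"deltas":[[0,3.1,1.8,0,0,0,0],[0,2.6,2.4,0,0,0,0],[0,2,2.94,0,0,0,0],[0,0,0,0,0,0,0]]}' | python3 inch.py
python3 - <<'E'
from h import *
st()
E
```

```text
time: 3.22
tcp_pos: [0.5374, 0.2645, 0.1789]
tcp_rot: [0.137, 0.991, -0.004, 0.0]
ft_force: [-7.1, -15.5, 7.6]
opening: 0.098
grasp_force: 30.6
time: 3.72
tcp_pos: [0.5045, 0.3127, 0.1784]
tcp_rot: [0.136, 0.991, -0.003, -0.005]
ft_force: [-24.4, -4.9, 14.4]
opening: 0.099
grasp_force: 31.6
t 3.73 tcp [0.5045 0.3127 0.1784] z [-0.012 -0.004 -1.   ] y [ 0.269  0.963 -0.007] q [ 0.43  0.52  1.4   0.    1.24 -0.87] op 0.099 F [-24.4  -4.9  14.4] g 31.6
```

```bash
echo '{"deltas":[[0,0.8,-0.2,0,0,0,0],[0,1.2,3.5,0,0,0,0],[0,0,0,0,0,0,0]]}' | python3 inch.py
python3 - <<'E'
from h import *
st()
s=ctrl.observe()["tcp_pos"];print(np.hypot(*(s[:2]-[.583,.331])))
E
```

```text
time: 4.1
tcp_pos: [0.5036, 0.3332, 0.1785]
tcp_rot: [0.136, 0.991, 0.0, -0.001]
ft_force: [-8.6, 2.3, 3.0]
opening: 0.101
grasp_force: 30.6
t 4.1 tcp [0.5036 0.3332 0.1785] z [-0.002  0.001 -1.   ] y [0.269 0.963 0.   ] q [ 0.46  0.53  1.37  0.    1.24 -0.84] op 0.101 F [-8.6  2.3  3. ] g 30.6
0.07938122714448193
```

Scaled: -0.05 m is -10, -0.02 m is -4, 0.18 rad is 3.6.

```bash
echo '{"deltas":[[0.5,0,0,0,0,0,0],[0.5,0,0,0,0,0,0],[0.5,0,0,-10,0,0,0],[0.5,0,-10,-4,0,0,3.6],[0.5,0,0,0,0,0,3.6]]}' | python3 inch.py; echo '{"deltas":[[0.5,0,0,0,0,0,3.6],[0.5,0,0,0,0,0,3.6],[0.5,0,0,0,0,0,3.6],[0.5,0,0,0,0,0,3.6],[0.5,0,0,0,0,0,1.4]]}' | python3 inch.py;python3 - <<'E'
from h import *
st()
p=ctrl.observe()["tcp_pos"]; print(tool(np.array([.490,.1955,.17])-p))
t=cam("top");crop(t,(160,160,240,245),"t2.png",7)
crop(cam("side"),(140,130,240,240),"s3.png",5)
E
```

```text
time: 4.72
tcp_pos: [0.4929, 0.2817, 0.2502]
tcp_rot: [0.316, 0.949, 0.001, 0.002]
ft_force: [0.6, 0.8, -0.2]
opening: 0.496
grasp_force: 0.0
time: 5.35
tcp_pos: [0.4925, 0.2835, 0.2477]
tcp_rot: [0.655, 0.756, 0.0, 0.0]
ft_force: [1.7, -0.1, -0.0]
opening: 0.502
grasp_force: 0.0
t 5.35 tcp [0.4925 0.2835 0.2477] z [ 0.001  0.    -1.   ] y [0.99  0.142 0.001] q [ 0.39  0.41  1.37 -0.    1.36  0.24] op 0.502 F [ 1.7 -0.1 -0. ] g 0.0
[-0.0867 -0.0151  0.0777]
```

View pics/t2.png

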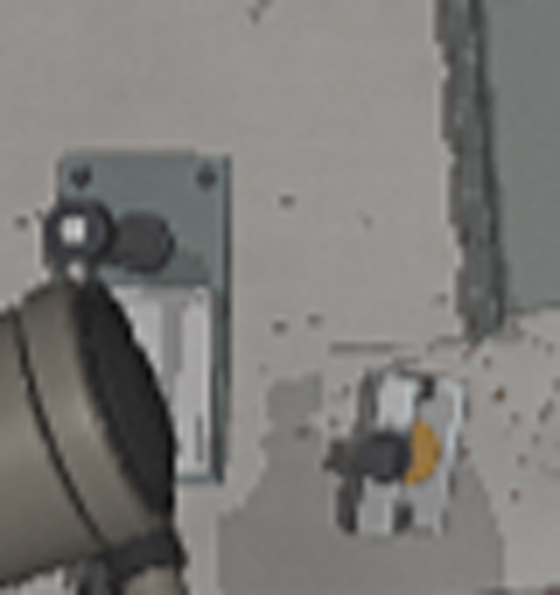

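The crop shows the hook turned over the dish but hidden by the arm. The spindle top is at about (378,458) in the crop and the clamp yaw is about 0.14. I'll grip the spindle now.

```bash
echo '{"deltas":[[0.7,-9,-1.6,0,0,0,0],[0.7,-8.8,-1.6,0,0,0,0],[0.7,0,0,12,0,0,0],[0.7,0,0,10,0,0,0],[0.7,0,0,6.6,0,0,0]]}' | python3 inch.py 60
python3 - <<'E'
from h import *
st()
print(px(cam("top"),[.587,.331,.172]))
E
```

```text
time: 6.08
tcp_pos: [0.4887, 0.1928, 0.1025]
tcp_rot: [0.653, 0.757, -0.001, -0.0]
ft_force: [0.5, 0.0, -0.1]
opening: 0.699
grasp_force: 0.0
t 6.08 tcp [0.4887 0.1928 0.1025] z [-0.001 -0.    -1.   ] y [ 0.989  0.148 -0.001] q [ 0.23  0.48  1.7  -0.    0.96  0.08] op 0.699 F [ 0.5  0.  -0.1] g 0.0
[169.6 193. ]
```

```bash
echo '{"deltas":[[0,0,0,0,0,0,0],[0,0,0,0,0,0,0],[0,0,0,0,0,0,0],[0,0,0,0,0,0,0],[0,0,0,0,0,0,0]]}' | python3 inch.py; echo '{"deltas":[[0,0,0,-2,0,0,0],[0,0,0,-8,0,0,0],[0,0,0,-10,0,0,0],[0,0,0,-6,0,0,0],[0,0,0,0,0,0,0]]}' | python3 inch.py
python3 - <<'E'
from h import *
st()
t=cam("top");crop(t,(160,160,240,245),"t3.png",7)
E
```

```text
time: 6.75
tcp_pos: [0.4899, 0.1936, 0.1056]
tcp_rot: [0.653, 0.757, 0.001, 0.001]
ft_force: [-0.8, -1.1, 6.8]
opening: 0.234
grasp_force: 59.3
time: 7.38
tcp_pos: [0.4902, 0.1937, 0.2365]
tcp_rot: [0.653, 0.757, 0.002, 0.001]
ft_force: [0.1, 0.7, -3.8]
opening: 0.231
grasp_force: 59.4
t 7.38 tcp [0.4902 0.1937 0.2365] z [ 0.005  0.001 -1.   ] y [0.989 0.147 0.005] q [0.23 0.34 1.51 0.   1.28 0.08] op 0.231 F [ 0.1  0.7 -3.8] g 59.4
```

View pics/t3.png

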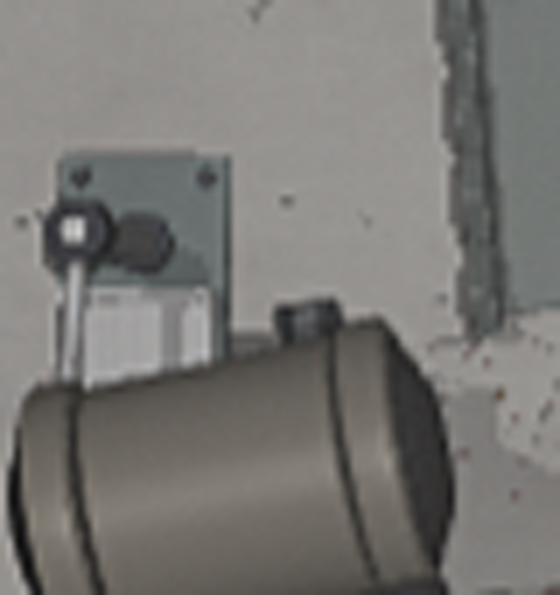

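The hook arm now shows clearly, running from (76,240) to (68,380) in the crop, so it points over the dish within about 0.03 rad. The clamp is lifted; next I rotate it.

```bash
echo '{"deltas":[[0,0,0,0,0,0,-3.48],[0,0,0,0,0,0,-3.48],[0,0,0,0,0,0,-3.48],[0,0,0,0,0,0,-3.48],[0,0,0,0,0,0,-3.48]]}' | python3 inch.py; echo '{"deltas":[[0,0,0,0,0,0,-3.48],[0,0,0,0,0,0,-3.48],[0,0,0,0,0,0,-3.48],[0,0,0,0,0,0,0]]}' | python3 inch.py
python3 - <<'E'
from h import *
st()
p=ctrl.observe()["tcp_pos"]; print(tool(np.array([.435,.332,.2365])-p));print(tool([.1,0,0]))
E
```

```text
time: 8.05
tcp_pos: [0.4881, 0.1931, 0.2317]
tcp_rot: [0.271, 0.963, -0.001, -0.002]
ft_force: [-0.2, 0.1, -2.8]
opening: 0.232
grasp_force: 59.3
time: 8.55
tcp_pos: [0.4883, 0.1931, 0.2322]
tcp_rot: [0.017, 1.0, -0.0, -0.002]
ft_force: [-0.6, 0.3, -3.6]
opening: 0.235
grasp_force: 59.3
t 8.55 tcp [0.4883 0.1931 0.2322] z [-0.004 -0.001 -1.   ] y [ 0.033  0.999 -0.001] q [ 0.23  0.34  1.52  0.    1.28 -1.31] op 0.235 F [-0.6  0.3 -3.6] g 59.3
[ 0.0579  0.137  -0.0042]
[-0.0999  0.0033 -0.0004]
```

```bash
echo '{"deltas":[[0,11.6,0,0,0,0,0],[0,0,9.2,0,0,0,0],[0,0,9.2,0,0,0,0],[0,0,9,0,0,0,0],[0,0,0,0,0,0,0]]}' | python3 inch.py
python3 - <<'E'
from h import *
st()
p=ctrl.observe()["tcp_pos"]; print(tool(np.array([.535,.332,.234])-p))
crop(cam("side"),(110,120,240,230),"s4.png",6)
E
```

```text
time: 9.18
tcp_pos: [0.4347, 0.3344, 0.2326]
tcp_rot: [0.016, 1.0, -0.0, -0.001]
ft_force: [-0.2, -0.2, -3.5]
opening: 0.203
grasp_force: 62.4
t 9.18 tcp [0.4347 0.3344 0.2326] z [-0.002 -0.    -1.   ] y [ 0.032  0.999 -0.   ] q [ 0.52  0.39  1.46  0.    1.3  -1.02] op 0.203 F [-0.2 -0.2 -3.5] g 62.4
[-0.1003  0.0008 -0.0016]
```

View pics/s4.png

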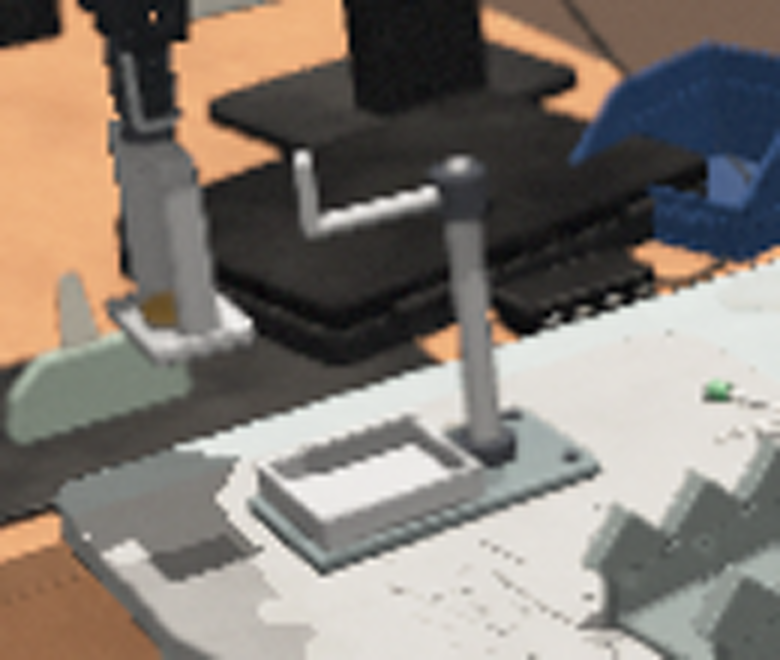

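The clamp hangs upright with its window facing the hook: post pair at (130..210,240), hook pin at (303,160). I'll thread it on.

Scaled: -0.03 m is -6, -0.025 m is -5.

```bash
echo '{"deltas":[[0,-6,0,0,0,0,0],[0,-5,0,0,0,0,0],[0,0,0,0,0,0,0]]}' | python3 inch.py; echo '{"deltas":[[0,-5,0.2,0,0,0,0],[0,-4,0,0,0,0,0],[0,0,0,0,0,0,0]]}' | python3 inch.py
```

```text
time: 9.6
tcp_pos: [0.4917, 0.3286, 0.2331]
tcp_rot: [0.018, 1.0, -0.001, -0.001]
ft_force: [-0.9, 0.4, -3.0]
opening: 0.205
grasp_force: 62.3
time: 9.98
tcp_pos: [0.5357, 0.3288, 0.2334]
tcp_rot: [0.017, 1.0, -0.0, -0.001]
ft_force: [-0.3, -0.2, -2.9]
opening: 0.2
grasp_force: 62.3
```

Run:
```python
from h import *
st()
crop(cam("side"),(110,120,240,230),"s5.png",6)
```

```text
t 9.97 tcp [0.5357 0.3288 0.2334] z [-0.001 -0.001 -1.   ] y [ 0.035  0.999 -0.001] q [ 0.43  0.54  1.21 -0.    1.4  -1.11] op 0.2 F [-0.3 -0.2 -2.9] g 62.3
```

View pics/s5.png

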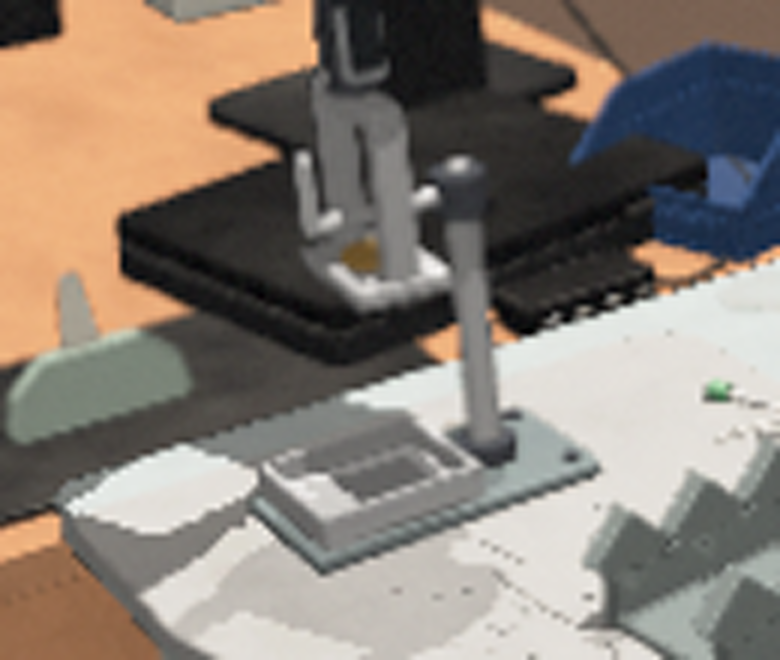

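The arm now passes through the window. I'll lower it onto the seat.

```bash
echo '{"deltas":[[0,0,0.6,4,0,0,0],[0,0,0,4.6,0,0,0],[0,0,0,0.8,0,0,0],[0,0,0,0,0,0,0]]}' | python3 inch.py; echo '{"deltas":[[0,0,0,0.6,0,0,0],[0,0,0,0,0,0,0]]}' | python3 inch.py
```

```text
time: 10.52
tcp_pos: [0.5353, 0.333, 0.1879]
tcp_rot: [0.016, 1.0, 0.0, -0.0]
ft_force: [0.5, 0.0, -2.2]
opening: 0.202
grasp_force: 62.1
time: 10.78
tcp_pos: [0.5358, 0.333, 0.1848]
tcp_rot: [0.016, 1.0, 0.0, 0.0]
ft_force: [0.2, 0.2, -3.2]
opening: 0.205
grasp_force: 62.2
```

Scaled: 0.002 m is 0.4.

```bash
echo '{"deltas":[[0,0,0,0.4,0,0,0],[0,0,0,0,0,0,0]]}' | python3 inch.py; echo '{"deltas":[[0,0,0,0.3,0,0,0],[0,0,0,0,0,0,0]]}' | python3 inch.py
```

```text
time: 11.02
tcp_pos: [0.5359, 0.3331, 0.1844]
tcp_rot: [0.016, 1.0, 0.001, 0.001]
ft_force: [-2.8, -0.8, 6.3]
opening: 0.205
grasp_force: 63.9
time: 11.28
tcp_pos: [0.536, 0.3333, 0.1842]
tcp_rot: [0.016, 1.0, 0.001, 0.002]
ft_force: [-4.9, -2.2, 14.0]
opening: 0.2
grasp_force: 64.8
```

Scaled: -0.03 m is -6, -0.003 m is -0.6.

```bash
echo '{"deltas":[[0,0,0,-0.6,0,0,0],[0.5,0,0,0,0,0,0],[0.5,0,0,0,0,0,0],[0.5,0,0,0,0,0,0],[0.5,0,0,-6,0,0,0]]}' | python3 inch.py; echo '{"deltas":[[0.5,0,0,-10,0,0,0],[0.5,0,-12,-2,0,0,0],[0.5,0,-12,0,0,0,0],[0.5,0,-12,0,0,0,0],[0.5,0,0,0,0,0,0]]}' | python3 inch.py
python3 - <<'E'
from h import *
st()
crop(cam("side"),(110,120,240,230),"s6.png",6)
E
```

```text
time: 11.9
tcp_pos: [0.5345, 0.3324, 0.2115]
tcp_rot: [0.016, 1.0, -0.001, -0.003]
ft_force: [0.1, -0.1, 0.6]
opening: 0.498
grasp_force: 0.0
time: 12.52
tcp_pos: [0.5301, 0.1493, 0.2741]
tcp_rot: [0.019, 1.0, -0.0, 0.0]
ft_force: [0.2, 0.4, 0.5]
opening: 0.5
grasp_force: 0.0
t 12.53 tcp [0.5301 0.1493 0.2741] z [ 0.    -0.001 -1.   ] y [ 0.037  0.999 -0.001] q [ 0.14  0.36  1.38 -0.    1.4  -1.4 ] op 0.5 F [0.2 0.4 0.5] g 0.0
```

View pics/s6.png

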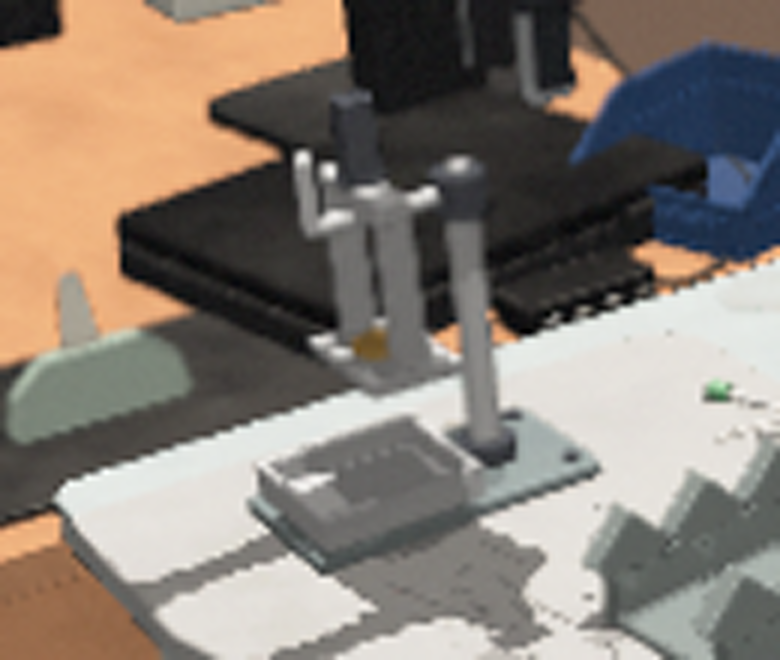

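The clamp hangs by its top bar on the arm, with its spindle at (350,110) and its bar on the arm at about (365,200). Guide pin next: rotate, then go over it.

The rows are not in the units I measure in: shifts go in units of 5 mm and turns go in units of 0.05 rad. I convert before sending: -0.05 m is -10, -0.03 m is -6, 0.181 rad is 3.62.

```bash
echo '{"deltas":[[0.6,0,-10,0,0,0,3.62],[0.6,0,-10,0,0,0,3.62],[0.6,0,-6,0,0,0,3.62],[0.6,0,0,0,0,0,3.62],[0.6,0,0,0,0,0,3.62]]}' | python3 inch.py; echo '{"deltas":[[0.6,0,0,0,0,0,3.62],[0.6,0,0,0,0,0,3.62],[0.6,0,0,0,0,0,3.62],[0.6,0,0,0,0,0,0]]}' | python3 inch.py
python3 - <<'E'
from h import *
t=cam("top")
g=t["frame"].astype(int)
print([px(t,[.4702,-.109,.012])])
sub=cv2.cvtColor(t["frame"],cv2.COLOR_RGB2GRAY)[226:238,280:330]
for r in sub: print(*r)
st(); p=ctrl.observe()["tcp_pos"]; print(tool(np.array([.4702,-.109,.06])-p))
E
```

```text
time: 13.2
tcp_pos: [0.5066, 0.0274, 0.2738]
tcp_rot: [0.454, 0.891, 0.0, 0.0]
ft_force: [0.3, -0.1, 0.7]
opening: 0.601
grasp_force: 0.0
time: 13.7
tcp_pos: [0.5066, 0.0277, 0.2737]
tcp_rot: [0.673, 0.74, 0.0, -0.0]
ft_force: [-1.2, 0.2, -0.5]
opening: 0.598
grasp_force: 0.0
[array([304.9, 232.1])]
135 134 136 138 132 76 49 108 129 131 131 132 137 119 76 60 54 45 113 160 163 160 160 158 159 159 159 116 142 153 152 153 153 154 152 154 154 153 150 152 151 155 155 156 155 156 161 118 126 91
132 130 133 136 127 70 61 115 130 131 133 134 140 116 72 57 54 43 117 146 146 144 145 146 121 150 161 132 148 155 155 155 155 154 154 154 154 153 151 151 153 154 124 146 157 156 159 146 132 80
125 126 128 132 114 65 67 118 130 128 130 134 142 114 70 59 52 45 126 140 138 140 141 118 131 161 166 166 163 163 160 159 160 160 159 157 156 157 156 156 154 159 120 109 147 156 155 161 144 130
120 120 121 126 102 60 68 118 125 124 125 128 138 108 67 55 52 43 133 147 117 110 112 82 108 118 114 112 121 114 130 117 111 115 116 118 124 122 121 122 123 126 117 105 143 156 155 158 159 162
113 114 117 122 92 55 72 1
[... 933 characters left out ...]
0 103 70 54 52 49 112 140 140 132 131 131 132 128 125 159 158 163 164 162 160 159 160 157 156 156 157 156 156 154 155 153 158 149 153 158 142 147 149
99 101 104 96 59 69 99 105 105 105 105 111 97 65 52 49 53 130 141 137 138 137 138 139 140 135 156 151 132 151 159 157 156 156 156 154 155 154 156 155 154 154 155 157 150 153 155 159 157 151
97 99 103 86 57 68 101 103 103 105 104 108 89 56 50 42 85 133 138 136 136 136 136 137 136 135 155 160 144 154 156 156 155 156 156 127 147 157 157 155 155 156 155 156 157 156 156 154 157 160
t 13.75 tcp [0.5066 0.0275 0.2737] z [-0.  0. -1.] y [0.995 0.096 0.   ] q [-0.1   0.28  1.5   0.    1.37 -0.19] op 0.6 F [-0.1 -0.9 -0.2] g 0.0
[-0.1325 -0.0493  0.2136]
```

```bash
echo '{"deltas":[[0.6,-8.8,-3.4,6,0,0,0.3],[0.6,-8.8,-3.2,8,0,0,0],[0.6,-8.8,-3.2,8,0,0,0],[0.6,0,0,12,0,0,0],[0.6,0,0,8.8,0,0,0]]}' | python3 inch.py 60
python3 - <<'E'
from h import *
st(); p=ctrl.observe()["tcp_pos"]; print(tool(np.array([.4702,-.109,.003])-p))
E
```

```text
time: 14.38
tcp_pos: [0.4677, -0.1091, 0.0578]
tcp_rot: [0.679, 0.734, -0.0, -0.0]
ft_force: [0.0, -0.2, -0.1]
opening: 0.605
grasp_force: 0.0
t 14.38 tcp [ 0.4677 -0.1091  0.0578] z [-0.001  0.001 -1.   ] y [ 0.997  0.079 -0.001] q [-0.39  0.49  1.86  0.    0.79 -0.47] op 0.605 F [ 0.  -0.2 -0.1] g 0.0
[-0.0001  0.0026  0.0548]
```

Scaled: 0.04 m is 8, 0.0145 m is 2.9.

```bash
echo '{"deltas":[[0.6,0,0.4,8,0,0,0],[0.6,0,0,2.9,0,0,0],[0,0,0,0,0,0,0],[0,0,0,0,0,0,0],[0,0,0,0,0,0,0]]}' | python3 inch.py 60; echo '{"deltas":[[0,0,0,0,0,0,0],[0,0,0,0,0,0,0],[0,0,0,0,0,0,0]]}' | python3 inch.py
```

```text
time: 15.0
tcp_pos: [0.4712, -0.1091, 0.0068]
tcp_rot: [0.68, 0.734, 0.001, 0.001]
ft_force: [-0.9, 0.7, 5.2]
opening: 0.167
grasp_force: 60.3
time: 15.38
tcp_pos: [0.4712, -0.1091, 0.0068]
tcp_rot: [0.68, 0.734, 0.001, 0.001]
ft_force: [-1.3, 1.2, 6.3]
opening: 0.168
grasp_force: 60.6
```

Scaled: -0.06 m is -12, -0.03 m is -6.

```bash
echo '{"deltas":[[0,0,0,-6,0,0,0],[0,0,0,-12,0,0,0],[0,0,0,-12,0,0,0],[0,0,0,0,0,0,0]]}' | python3 inch.py
python3 - <<'E'
from h import *
st(); p=ctrl.observe()["tcp_pos"]; print(tool(np.array([.641,.123,.155])-p))
t=cam("top"); s=cam("side")
a=t["frame"][150:212,220:262,::-1]; b=s["frame"][180:242,205:280,::-1]
cv2.imwrite("pics/rack.png",np.hstack([cv2.resize(x,None,fx=6,fy=6,interpolation=cv2.INTER_CUBIC) for x in(a,b)]))
E
```

```text
time: 15.88
tcp_pos: [0.4728, -0.1099, 0.1603]
tcp_rot: [0.68, 0.734, 0.002, 0.005]
ft_force: [-0.1, 0.3, -2.3]
opening: 0.164
grasp_force: 59.6
t 15.88 tcp [ 0.4728 -0.1099  0.1603] z [ 0.01  -0.004 -1.   ] y [0.997 0.076 0.01 ] q [-0.39  0.34  1.75  0.    1.05 -0.46] op 0.164 F [-0.1  0.3 -2.3] g 59.6
[0.2194 0.1854 0.006 ]
```

View pics/rack.png

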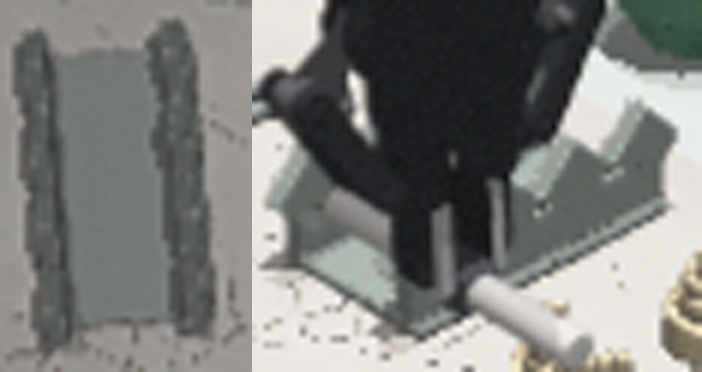

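```bash
python3 - <<'E'
from h import *
t=cam("top");f=lambda x,y,z:onz(t,(220+(x-.0)/6,150+y/6),z)
print(f(112,187,.008),f(112.75,183,.055),f(45,190,.055),f(182,177,.055))
print(f(33,30,.055)-f(55,350,.055),f(168,18,.055)-f(195,335,.055))
E
echo '{"deltas":[[0,8.8,7.2,0,0,0,-0.4],[0,8.8,7.2,0,0,0,0],[0,8.8,7.2,0,0,0,0],[0,8.8,7.2,0,0,0,0],[0,8.4,7.2,0,0,0,0]]}' | python3 inch.py; echo '{"deltas":[[0,0,0,0,0,0,0],[0,0,0,0,0,0,0]]}' | python3 inch.py
python3 - <<'E'
from h import *
st(); p=ctrl.observe()["tcp_pos"]; print(tool(np.array([.641,.1235,.08])-p))
E
```

```text
[0.641  0.1257 0.008 ] [0.6401 0.1225 0.055 ] [0.6351 0.1607 0.055 ] [0.6445 0.0833 0.055 ]
[0.1812 0.0182 0.    ] [0.1796 0.0204 0.    ]
time: 16.65
tcp_pos: [0.6291, 0.1264, 0.1525]
tcp_rot: [0.672, 0.74, -0.002, -0.001]
ft_force: [0.6, -0.9, -2.1]
opening: 0.165
grasp_force: 59.6
time: 16.9
tcp_pos: [0.6281, 0.1246, 0.1528]
tcp_rot: [0.672, 0.74, -0.002, -0.001]
ft_force: [0.1, -0.7, -1.5]
opening: 0.162
grasp_force: 59.7
t 16.9 tcp [0.6281 0.1246 0.1528] z [-0.005 -0.001 -1.   ] y [ 0.995  0.096 -0.005] q [ 0.08  0.62  1.29 -0.    1.24 -0.02] op 0.162 F [ 0.1 -0.7 -1.5] g 59.7
[-0.0023  0.0131  0.0727]
```

```bash
echo '{"deltas":[[0,-0.4,2.5,4,0,0,-0.16],[0,0,0,10,0,0,0],[0,0,0,5,0,0,0],[0,0,0,0,0,0,0]]}' | python3 inch.py; echo '{"deltas":[[0,0,0,1.4,0,0,0],[0,0,0,0,0,0,0]]}' | python3 inch.py;python3 - <<'E'
from h import *
st()
E
```

```text
time: 17.4
tcp_pos: [0.6397, 0.1224, 0.0576]
tcp_rot: [0.67, 0.742, -0.002, -0.002]
ft_force: [-0.8, 0.4, -0.5]
opening: 0.166
grasp_force: 59.7
time: 17.65
tcp_pos: [0.6423, 0.1236, 0.0541]
tcp_rot: [0.67, 0.743, 0.0, 0.0]
ft_force: [0.1, -0.6, -1.3]
opening: 0.162
grasp_force: 59.7
t 17.65 tcp [0.6423 0.1236 0.0541] z [ 0.001  0.    -1.   ] y [0.995 0.103 0.001] q [ 0.07  0.74  1.35  0.    1.05 -0.03] op 0.162 F [ 0.1 -0.6 -1.3] g 59.7
```

Scaled: 0.004 m is 0.8.

```bash
echo '{"deltas":[[0,0,0,0.8,0,0,0],[0,0,0,0,0,0,0]]}' | python3 inch.py; echo '{"deltas":[[0,0,0,0.6,0,0,0],[0,0,0,0,0,0,0]]}' | python3 inch.py
```

```text
time: 17.9
tcp_pos: [0.6426, 0.1239, 0.051]
tcp_rot: [0.669, 0.743, 0.001, 0.001]
ft_force: [-2.1, -1.3, 4.9]
opening: 0.167
grasp_force: 60.4
time: 18.15
tcp_pos: [0.6428, 0.1239, 0.0507]
tcp_rot: [0.669, 0.743, 0.001, 0.001]
ft_force: [-8.7, -1.4, 20.2]
opening: 0.164
grasp_force: 62.4
```

Scaled: -0.05 m is -10, -0.002 m is -0.4.

```bash
echo '{"deltas":[[0,0,-0.4,-0.2,0,0,0],[0.5,0,0,0,0,0,0],[0.5,0,0,0,0,0,0],[0.5,0,0,0,0,0,0],[0.5,0,0,-10,0,0,0]]}' | python3 inch.py; echo '{"deltas":[[0.9,0,0,-12,0,0,0],[0.9,-12,0,-8,0,0,0],[0.9,-12,0,0,0,0,0],[0.9,0,-10,0,0,0,2.8],[0.9,0,0,0,0,0,0]]}' | python3 inch.py
python3 - <<'E'
from h import *
st()
t=cam("top"); s=cam("side")
a=t["frame"][150:240,220:360,::-1]; b=s["frame"][180:280,205:325,::-1]
cv2.imwrite("pics/v2.png",np.hstack([cv2.resize(x,(390,300),interpolation=cv2.INTER_CUBIC) for x in(a,b)]))
E
```

```text
time: 18.77
tcp_pos: [0.6372, 0.1235, 0.0932]
tcp_rot: [0.669, 0.743, -0.004, -0.003]
ft_force: [0.8, 0.6, 0.1]
opening: 0.501
grasp_force: 0.0
time: 19.4
tcp_pos: [0.598, 0.0064, 0.1905]
tcp_rot: [0.721, 0.693, -0.002, -0.002]
ft_force: [0.9, 1.0, -0.4]
opening: 0.897
grasp_force: 0.0
t 19.4 tcp [0.598  0.0064 0.1905] z [-0.006  0.001 -1.   ] y [ 0.999 -0.039 -0.006] q [-0.12  0.51  1.37  0.    1.27 -0.08] op 0.897 F [ 0.9  1.  -0.4] g 0.0
```

View pics/v2.png

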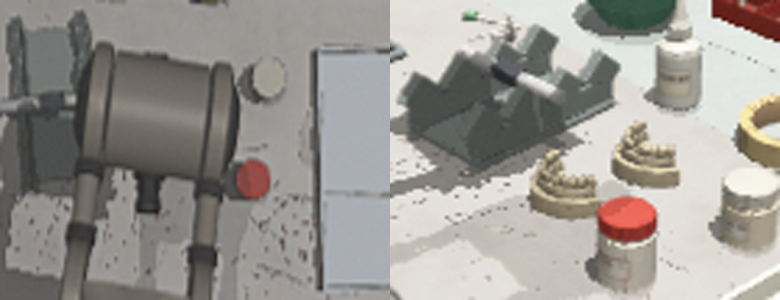

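The pin lies across both rails in the middle saddle, with its sleeve at (505,72) in the side half. Both models are still where measured. Lower model next.

```bash
python3 - <<'E'
from h import *
st(); p=ctrl.observe()["tcp_pos"]; print(tool(np.array([.588,-.0135,.06])-p))
E
echo '{"deltas":[[0.75,-4,-2,12,0,0,0],[0.75,0,0,12,0,0,0],[0.75,0,0,0,0,0,0]]}' | python3 inch.py 40
python3 - <<'E'
from h import *
st(); p=ctrl.observe()["tcp_pos"]; print(tool(np.array([.588,-.0135,.005])-p))
E
```

```text
t 19.5 tcp [0.6022 0.0071 0.1924] z [ 0.001  0.    -1.   ] y [ 0.999 -0.035  0.001] q [-0.12  0.51  1.36  0.    1.27 -0.08] op 0.901 F [ 1.4  0.3 -0.4] g 0.0
[-0.0211 -0.0136  0.1323]
time: 19.88
tcp_pos: [0.5896, -0.0113, 0.0695]
tcp_rot: [0.719, 0.695, -0.002, -0.003]
ft_force: [0.0, -0.0, 0.3]
opening: 0.745
grasp_force: 0.0
t 19.88 tcp [ 0.5896 -0.0113  0.0695] z [-0.008  0.001 -1.   ] y [ 0.999 -0.035 -0.008] q [-0.15  0.63  1.53  0.    0.99 -0.11] op 0.745 F [ 0.  -0.   0.3] g 0.0
[-0.0023 -0.0009  0.0645]
```

Scaled: 0.04 m is 8, 0.023 m is 4.6.

```bash
echo '{"deltas":[[0.75,-0.4,-0.4,8,0,0,0],[0.75,0,0,4.6,0,0,0],[0,0,0,0,0,0,0],[0,0,0,0,0,0,0],[0,0,0,0,0,0,0]]}' | python3 inch.py 40; echo '{"deltas":[[0,0,0,0,0,0,0],[0,0,0,0,0,0,0],[0,0,0,-8,0,0,0],[0,0,0,-12,0,0,0],[0,0,0,0,0,0,0]]}' | python3 inch.py
python3 - <<'E'
from h import *
st(); p=ctrl.observe()["tcp_pos"]; print(tool(np.array([.655,-.264,.11])-p))
E
```

```text
time: 20.5
tcp_pos: [0.5916, -0.0139, 0.013]
tcp_rot: [0.72, 0.694, 0.002, 0.002]
ft_force: [0.7, 0.7, 6.4]
opening: 0.401
grasp_force: 40.8
time: 21.12
tcp_pos: [0.5927, -0.0144, 0.1164]
tcp_rot: [0.72, 0.694, 0.003, 0.005]
ft_force: [1.1, 0.5, -1.2]
opening: 0.396
grasp_force: 40.2
t 21.12 tcp [ 0.5927 -0.0144  0.1164] z [ 0.011 -0.002 -1.   ] y [ 0.999 -0.036  0.011] q [-0.15  0.57  1.5   0.    1.07 -0.12] op 0.396 F [ 1.1  0.5 -1.2] g 40.2
[-0.2472  0.0711  0.0075]
```

Scaled: -0.047 m is -9.4, -0.05 m is -10, -0.083 rad is -1.66.

```bash
echo '{"deltas":[[0,-10,3.2,0,0,0,0],[0,-10,3.2,0,0,0,0],[0,-10,3.2,0,0,0,0],[0,-10,3.2,0,0,0,0],[0,-9.4,3.2,0,0,0,-1.66]]}' | python3 inch.py; echo '{"deltas":[[0,0,0,0,0,0,0],[0,0,0,0,0,0,0]]}' | python3 inch.py
python3 - <<'E'
from h import *
st(); p=ctrl.observe()["tcp_pos"]; print(tool(np.array([.664,-.262,.06])-p))
E
```

```text
time: 21.75
tcp_pos: [0.6603, -0.2653, 0.1096]
tcp_rot: [0.69, 0.724, -0.0, -0.001]
ft_force: [1.1, 0.3, -0.3]
opening: 0.401
grasp_force: 40.2
time: 22.0
tcp_pos: [0.6598, -0.2631, 0.1094]
tcp_rot: [0.691, 0.723, -0.0, -0.001]
ft_force: [-0.6, 1.3, -1.2]
opening: 0.4
grasp_force: 40.3
t 22.0 tcp [ 0.6598 -0.2631  0.1094] z [-0.002  0.001 -1.   ] y [ 0.999  0.046 -0.002] q [-0.49  0.79  1.09  0.    1.27 -0.53] op 0.4 F [-0.6  1.3 -1.2] g 40.3
[0.0009 0.0043 0.0494]
```

```bash
echo '{"deltas":[[0,0.2,0.8,6,0,0,0],[0,0,0,6,0,0,0],[0,0,0,3.6,0,0,0],[0,0,0,1.6,0,0,0],[0,0,0,0,0,0,0]]}' | python3 inch.py; echo '{"deltas":[[0,0,0,0.8,0,0,0],[0,0,0,0,0,0,0]]}' | python3 inch.py
```

```text
time: 22.62
tcp_pos: [0.6645, -0.2621, 0.0246]
tcp_rot: [0.69, 0.724, 0.0, -0.0]
ft_force: [-0.2, 0.6, -1.1]
opening: 0.403
grasp_force: 40.3
time: 22.88
tcp_pos: [0.6646, -0.2626, 0.0209]
tcp_rot: [0.69, 0.723, 0.0, 0.0]
ft_force: [0.8, 0.2, -0.2]
opening: 0.399
grasp_force: 40.3
```

Scaled: -0.02 m is -4, 0.003 m is 0.6.

```bash
echo '{"deltas":[[0,0,0,0.6,0,0,0],[0,0,0,0,0,0,0],[0.47,0,0,0,0,0,0],[0.47,0,0,0,0,0,0],[0.47,0,0,-4,0,0,0]]}' | python3 inch.py; echo '{"deltas":[[0.75,0,0,-12,0,0,0],[0.75,12,0,-6,0,0,0],[0.75,12,-6,0,0,0,0],[0.75,12,-6,0,0,0,0],[0.75,0,0,0,0,0,0]]}' | python3 inch.py
python3 - <<'E'
from h import *
st(); p=ctrl.observe()["tcp_pos"]
s=cam("side");g=cv2.cvtColor(s["frame"],cv2.COLOR_RGB2HSV)
print(px(s,[.67,-.0185,.015]),px(s,[.588,-.0135,.015]))
m=cv2.inRange(g,(14,50,70),(30,200,255))
_,_,a,c=cv2.connectedComponentsWithStats(cv2.morphologyEx(m,cv2.MORPH_CLOSE,np.ones((5,5))))
for x,y in zip(a,c):
    if 80<x[4]<3000: print(x,y.round(1))
E
```

```text
time: 23.5
tcp_pos: [0.6634, -0.262, 0.0364]
tcp_rot: [0.69, 0.724, -0.0, -0.002]
ft_force: [1.7, -0.8, -1.0]
opening: 0.468
grasp_force: 0.0
time: 24.12
tcp_pos: [0.5987, -0.0937, 0.1272]
tcp_rot: [0.689, 0.725, 0.0, -0.001]
ft_force: [0.5, -0.1, 0.9]
opening: 0.752
grasp_force: 0.0
t 24.12 tcp [ 0.5987 -0.0937  0.1272] z [-0.001  0.001 -1.   ] y [ 0.999  0.051 -0.001] q [-0.28  0.58  1.43  0.    1.13 -0.33] op 0.752 F [ 0.5 -0.1  0.9] g 0.0
[282.9 231.8] [257.  242.1]
[254  89  13  25 165] [259.1 101.9]
[379 197  16  20 172] [386.9 206. ]
[312 211  36  27 673] [329.5 223.9]
[ 374  218   47   50 1597] [395.6 243.9]
[274 221  20  21 279] [282.8 233.2]
[456 234  30  21 183] [471.3 245. ]
[ 156  262   48   36 1073] [179.  280.6]
[342 263  28  26 441] [354.  278.7]
[189 302  32  14 164] [204.4 308.2]
[258 368  20  16 146] [268.  376.9]
```

```bash
echo '{"deltas":[[0.75,7.2,7,0,0,0,1.9],[0.75,7.6,7,0,0,0,0],[0.75,0,0,4,0,0,0],[0.75,0,0,0,0,0,0]]}' | python3 inch.py
python3 - <<'E'
from h import *
st(); p=ctrl.observe()["tcp_pos"]; print(tool(np.array([.672,-.0185,.006])-p))
E
```

```text
time: 24.68
tcp_pos: [0.6709, -0.0245, 0.1043]
tcp_rot: [0.724, 0.69, -0.001, -0.001]
ft_force: [0.1, 0.1, -0.5]
opening: 0.754
grasp_force: 0.0
t 24.68 tcp [ 0.6709 -0.0245  0.1043] z [-0.002  0.    -1.   ] y [ 0.999 -0.048 -0.002] q [-0.15  0.72  1.24 -0.    1.19 -0.1 ] op 0.754 F [ 0.1  0.1 -0.5] g 0.0
[0.006  0.001  0.0983]
```

```bash
echo '{"deltas":[[0.75,1.2,0.2,10,0,0,0],[0.75,0,0,9.6,0,0,0],[0.75,0,0,0,0,0,0],[0,0,0,0,0,0,0],[0,0,0,0,0,0,0]]}' | python3 inch.py 40; echo '{"deltas":[[0,0,0,0,0,0,0],[0,0,0,0,0,0,0],[0,0,0,-8,0,0,0],[0,0,0,-12,0,0,0],[0,0,0,0,0,0,0]]}' | python3 inch.py
python3 - <<'E'
from h import *
st(); p=ctrl.observe()["tcp_pos"]; print(tool(np.array([.600,-.264,.11])-p))
E
```

```text
time: 25.3
tcp_pos: [0.6737, -0.0186, 0.011]
tcp_rot: [0.724, 0.69, 0.001, 0.002]
ft_force: [-1.9, -1.1, 3.1]
opening: 0.411
grasp_force: 38.9
time: 25.92
tcp_pos: [0.6762, -0.0184, 0.1157]
tcp_rot: [0.724, 0.69, 0.005, 0.006]
ft_force: [0.7, 0.8, -1.7]
opening: 0.409
grasp_force: 39.5
t 25.93 tcp [ 0.6762 -0.0184  0.1157] z [ 0.015 -0.002 -1.   ] y [ 0.999 -0.048  0.015] q [-0.14  0.71  1.23  0.    1.19 -0.09] op 0.409 F [ 0.7  0.8 -1.7] g 39.5
[-0.249  -0.0644  0.0051]
```

```bash
echo '{"deltas":[[0,-10,-2.6,0,0,0,0],[0,-10,-2.6,0,0,0,0],[0,-10,-2.6,0,0,0,0],[0,-10,-2.6,0,0,0,0],[0,-9.8,-2.6,0,0,0,-1.9]]}' | python3 inch.py; echo '{"deltas":[[0,0,0,0,0,0,0],[0,0,0,0,0,0,0]]}' | python3 inch.py
python3 - <<'E'
from h import *
st(); p=ctrl.observe()["tcp_pos"]; print(tool(np.array([.600,-.264,.02])-p))
E
```

```text
time: 26.55
tcp_pos: [0.5947, -0.2651, 0.1081]
tcp_rot: [0.69, 0.724, 0.0, 0.001]
ft_force: [-0.3, 0.4, -0.2]
opening: 0.414
grasp_force: 39.5
time: 26.8
tcp_pos: [0.5952, -0.2632, 0.1077]
tcp_rot: [0.691, 0.723, 0.0, 0.0]
ft_force: [0.2, 0.2, -0.5]
opening: 0.412
grasp_force: 39.5
t 26.8 tcp [ 0.5952 -0.2632  0.1077] z [ 0.001  0.    -1.   ] y [0.999 0.046 0.001] q [-0.53  0.68  1.31  0.    1.15 -0.58] op 0.412 F [ 0.2  0.2 -0.5] g 39.5
[-0.001   0.0047  0.0877]
```

```bash
echo '{"deltas":[[0,-0.2,0.9,6,0,0,0],[0,0,0,7,0,0,0],[0,0,0,3.6,0,0,0],[0,0,0,1.2,0,0,0],[0,0,0,0,0,0,0]]}' | python3 inch.py; echo '{"deltas":[[0,0,0,0.4,0,0,0],[0,0,0,0,0,0,0],[0.48,0,0,0,0,0,0],[0.48,0,0,0,0,0,0]]}' | python3 inch.py
python3 - <<'E'
from h import *
st()
E
```

```text
time: 27.42
tcp_pos: [0.6002, -0.2639, 0.0189]
tcp_rot: [0.69, 0.724, 0.0, 0.0]
ft_force: [-0.3, 0.3, 0.1]
opening: 0.41
grasp_force: 39.5
time: 27.92
tcp_pos: [0.5999, -0.2643, 0.0168]
tcp_rot: [0.69, 0.723, 0.0, 0.0]
ft_force: [-0.2, -0.0, -1.1]
opening: 0.48
grasp_force: 0.0
t 27.93 tcp [ 0.5999 -0.2643  0.0168] z [ 0.001 -0.    -1.   ] y [0.999 0.047 0.001] q [-0.53  0.79  1.36  0.    0.98 -0.58] op 0.48 F [-0.2 -0.  -1.1] g 0.0
```

Scaled: -0.06 m is -12, 0.045 m is 9.

```bash
echo '{"deltas":[[0.48,0,0,-6,0,0,0],[0.8,0,0,-12,0,0,0],[0.8,9,-2,-2,0,0,0],[0.8,9,-2,0,0,0,0],[0.8,9,-2,0,0,0,0]]}' | python3 inch.py
python3 - <<'E'
from h import *
st(); p=ctrl.observe()["tcp_pos"]; print(tool(np.array([.568,-.123,.025])-p))
E
```

```text
time: 28.55
tcp_pos: [0.563, -0.1296, 0.1169]
tcp_rot: [0.69, 0.723, 0.0, 0.001]
ft_force: [0.4, 0.3, -0.2]
opening: 0.801
grasp_force: 0.0
t 28.55 tcp [ 0.563  -0.1296  0.1169] z [ 0.001 -0.    -1.   ] y [0.999 0.047 0.001] q [-0.36  0.55  1.53  0.    1.06 -0.41] op 0.801 F [ 0.4  0.3 -0.2] g 0.0
[0.0064 0.0051 0.0919]
```

```bash
echo '{"deltas":[[0.8,0.8,0.8,10,0,0,0],[0.8,0,0,8.4,0,0,0],[0.8,0,0,0,0,0,0],[0,0,0,0,0,0,0],[0,0,0,0,0,0,0]]}' | python3 inch.py 40; echo '{"deltas":[[0,0,0,0,0,0,0],[0,0,0,0,0,0,0],[0,0,0,-8,0,0,0],[0,0,0,-12,0,0,0],[0,0,0,0,0,0,0]]}' | python3 inch.py
python3 - <<'E'
from h import *
st(); p=ctrl.observe()["tcp_pos"]; print(tool(np.array([.510,-.2955,.12])-p))
E
```

```text
time: 29.18
tcp_pos: [0.5684, -0.1272, 0.0267]
tcp_rot: [0.69, 0.723, 0.001, 0.002]
ft_force: [-0.1, -0.7, 1.4]
opening: 0.473
grasp_force: 40.5
time: 29.8
tcp_pos: [0.5704, -0.1277, 0.1303]
tcp_rot: [0.69, 0.723, 0.002, 0.005]
ft_force: [0.2, -0.1, -1.8]
opening: 0.471
grasp_force: 41.0
t 29.8 tcp [ 0.5704 -0.1277  0.1303] z [ 0.011 -0.004 -1.   ] y [0.999 0.047 0.011] q [-0.35  0.54  1.51  0.    1.09 -0.4 ] op 0.471 F [ 0.2 -0.1 -1.8] g 41.0
[-0.1648 -0.0683  0.0103]
```

```bash
echo '{"deltas":[[0,-11,-4.4,0,0,0,0],[0,-11,-4.4,0,0,0,0],[0,-11.2,-4.4,0,0,0,0],[0,0,0,0,0,0,0]]}' | python3 inch.py
python3 - <<'E'
from h import *
st(); p=ctrl.observe()["tcp_pos"]; print(tool(np.array([.510,-.297,.033])-p))
E
```

```text
time: 30.3
tcp_pos: [0.5072, -0.2994, 0.1238]
tcp_rot: [0.692, 0.722, -0.0, 0.0]
ft_force: [0.7, 0.6, -0.7]
opening: 0.472
grasp_force: 41.0
t 30.3 tcp [ 0.5072 -0.2994  0.1238] z [-0.    -0.001 -1.   ] y [ 0.999  0.041 -0.   ] q [-0.66  0.56  1.49 -0.    1.09 -0.7 ] op 0.472 F [ 0.7  0.6 -0.7] g 41.0
[0.0023 0.0029 0.0908]
```

```bash
echo '{"deltas":[[0,0.4,0.6,8,0,0,0],[0,0,0,7,0,0,0],[0,0,0,2.4,0,0,0],[0,0,0,0.8,0,0,0],[0,0,0,0,0,0,0]]}' | python3 inch.py; echo '{"deltas":[[0,0,0,0.4,0,0,0],[0,0,0,0,0,0,0]]}' | python3 inch.py
```

```text
time: 30.92
tcp_pos: [0.5126, -0.2934, 0.0343]
tcp_rot: [0.69, 0.724, 0.0, 0.001]
ft_force: [0.1, -0.2, -0.0]
opening: 0.47
grasp_force: 41.0
time: 31.18
tcp_pos: [0.5122, -0.2935, 0.032]
tcp_rot: [0.69, 0.724, 0.0, 0.001]
ft_force: [0.5, -0.8, -0.7]
opening: 0.47
grasp_force: 41.0
```

```bash
echo '{"deltas":[[0,0,0,0.3,0,0,0],[0.6,0,0,0,0,0,0],[0.6,0,0,0,0,0,0],[0.6,0,0,-6,0,0,0],[0.8,0,0,-12,0,0,0]]}' | python3 inch.py; echo '{"deltas":[[0.8,8,10,-2,0,0,0],[0.8,8,10,0,0,0,0],[0.8,8,10,0,0,0,0],[0.8,4,4,0,0,0,0],[0.8,0,0,0,0,0,0]]}' | python3 inch.py
python3 - <<'E'
from h import *
st(); p=ctrl.observe()["tcp_pos"]; print(tool(np.array([.672,-.141,.02])-p))
s=cam("side");cv2.imwrite("pics/s7.png",cv2.resize(s["frame"][:,100:420,::-1],(640,768))[240:768])
E
```

```text
time: 31.8
tcp_pos: [0.5105, -0.2923, 0.1183]
tcp_rot: [0.69, 0.723, -0.0, -0.003]
ft_force: [1.0, -0.9, 0.8]
opening: 0.786
grasp_force: 0.0
time: 32.42
tcp_pos: [0.6721, -0.1467, 0.1288]
tcp_rot: [0.689, 0.725, 0.0, -0.0]
ft_force: [0.1, -0.6, 0.0]
opening: 0.802
grasp_force: 0.0
t 32.42 tcp [ 0.6721 -0.1467  0.1288] z [-0.     0.001 -1.   ] y [ 0.999  0.05  -0.   ] q [-0.33  0.73  1.15  0.    1.26 -0.38] op 0.802 F [ 0.1 -0.6  0. ] g 0.0
[0.0056 0.0002 0.1088]
```

View pics/s7.png

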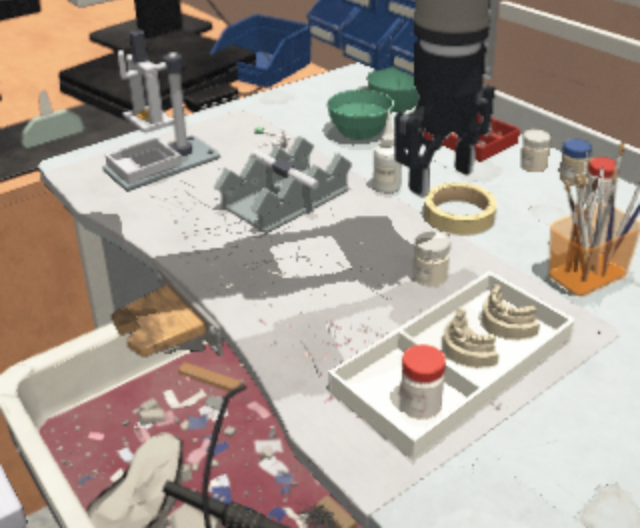

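Both models stand in the large bay, the red jar stands in the small bay near its right wall (423,380), and the pin is in the rack. Only the beige jar at (433,257) remains.

```bash
echo '{"deltas":[[0.8,1,0,10,0,0,0],[0.8,0,0,11.4,0,0,0],[0.8,0,0,0,0,0,0],[0,0,0,0,0,0,0],[0,0,0,0,0,0,0]]}' | python3 inch.py 40; echo '{"deltas":[[0,0,0,0,0,0,0],[0,0,0,0,0,0,0],[0,0,0,-8,0,0,0],[0,0,0,-12,0,0,0],[0,0,0,0,0,0,0]]}' | python3 inch.py
python3 - <<'E'
from h import *
st(); p=ctrl.observe()["tcp_pos"]; print(tool(np.array([.511,-.239,.125])-p))
E
```

```text
time: 33.1
tcp_pos: [0.6727, -0.1451, 0.0261]
tcp_rot: [0.69, 0.723, 0.001, 0.003]
ft_force: [-0.3, 0.3, 1.4]
opening: 0.469
grasp_force: 40.5
time: 33.72
tcp_pos: [0.6744, -0.1451, 0.1304]
tcp_rot: [0.69, 0.724, 0.003, 0.006]
ft_force: [0.2, -0.3, -1.2]
opening: 0.472
grasp_force: 40.9
t 33.73 tcp [ 0.6744 -0.1451  0.1304] z [ 0.013 -0.004 -1.   ] y [0.999 0.047 0.013] q [-0.32  0.72  1.16  0.    1.25 -0.37] op 0.472 F [ 0.2 -0.3 -1.2] g 40.9
[-0.0861 -0.1677  0.0037]
```

Scaled: -0.056 m is -11.2, -0.03 m is -6.

```bash
echo '{"deltas":[[0,-6,-11.2,0,0,0,0],[0,-6,-11.2,0,0,0,0],[0,-6,-11.2,0,0,0,0],[0,0,0,0,0,0,0]]}' | python3 inch.py
python3 - <<'E'
from h import *
st(); p=ctrl.observe()["tcp_pos"]; print(tool(np.array([.511,-.244,.033])-p))
E
```

```text
time: 34.22
tcp_pos: [0.5065, -0.242, 0.1228]
tcp_rot: [0.692, 0.722, -0.0, -0.001]
ft_force: [0.7, 0.4, -0.7]
opening: 0.463
grasp_force: 41.1
t 34.23 tcp [ 0.5065 -0.242   0.1228] z [-0.002  0.    -1.   ] y [ 0.999  0.043 -0.002] q [-0.58  0.51  1.57 -0.    1.06 -0.62] op 0.463 F [ 0.7  0.4 -0.7] g 41.1
[-0.0023  0.0046  0.0897]
```

```bash
echo '{"deltas":[[0,-0.6,0.8,8,0,0,0],[0,0,0,7,0,0,0],[0,0,0,2.2,0,0,0],[0,0,0,0.8,0,0,0],[0,0,0,0,0,0,0]]}' | python3 inch.py; echo '{"deltas":[[0,0,0,0.5,0,0,0],[0,0,0,0,0,0,0]]}' | python3 inch.py
```

```text
time: 34.85
tcp_pos: [0.5149, -0.2432, 0.0334]
tcp_rot: [0.69, 0.724, 0.0, 0.001]
ft_force: [-0.2, 0.4, -0.7]
opening: 0.464
grasp_force: 41.1
time: 35.1
tcp_pos: [0.5144, -0.2431, 0.0305]
tcp_rot: [0.69, 0.724, 0.0, 0.0]
ft_force: [-0.9, -0.9, -1.6]
opening: 0.467
grasp_force: 41.1
```

```bash
echo '{"deltas":[[0.57,0,0,0,0,0,0],[0.57,0,0,0,0,0,0],[0.57,0,0,-8,0,0,0],[0.57,0,0,-12,0,0,0],[0.57,4,-10,-6,0,0,0]]}' | python3 inch.py; echo '{"deltas":[[0.57,10,-6,0,0,0,0],[0.57,10,-2,0,0,0,0],[0.57,10,0,0,0,0,0],[0.57,0,0,0,0,0,0],[0.57,0,0,0,0,0,0]]}' | python3 inch.py
python3 - <<'E'
from h import *
st(); t=cam("top");s=cam("side")
a=t["frame"][135:250,155:375,::-1]; b=s["frame"][150:310,140:385,::-1]
cv2.imwrite("pics/fin.png",np.vstack([cv2.resize(a,(500,262),interpolation=cv2.INTER_CUBIC),cv2.resize(b,(500,326),interpolation=cv2.INTER_CUBIC)]))
print(px(t,[.640,.124,.055]), px(s,[.640,.124,.057]))
E
```

```text
time: 35.72
tcp_pos: [0.4661, -0.2273, 0.1634]
tcp_rot: [0.69, 0.724, 0.001, 0.004]
ft_force: [0.3, 0.2, 0.8]
opening: 0.57
grasp_force: 0.0
time: 36.35
tcp_pos: [0.4167, -0.0778, 0.1603]
tcp_rot: [0.69, 0.724, 0.0, 0.001]
ft_force: [-0.1, -0.4, -0.2]
opening: 0.574
grasp_force: 0.0
t 36.35 tcp [ 0.4167 -0.0778  0.1603] z [ 0.001 -0.001 -1.   ] y [0.999 0.048 0.001] q [-0.37  0.24  1.89 -0.    1.01 -0.41] op 0.574 F [-0.1 -0.4 -0.2] g 0.0
[238.3 180.5] [241.9 201.3]
```

View pics/fin.png

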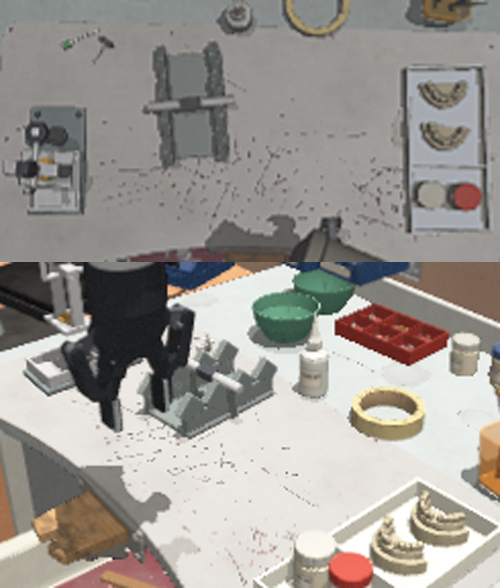

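The top view shows the clamp on the hook over the dish, the pin level in the middle saddle (sleeve within 1 px of the predicted seat), and the models and jars in their bays. The bystanders are untouched, so I'm handing in.

```bash
python3 -c "
from station import ctrl
print(ctrl.sign_off())"
```

```text
the job is handed in; nothing more can be done
None
```

The job is handed in and no verdict came back; the last pictures show the hook over the dish with the clamp hanging on it, the one guide pin present in the middle saddle, and both models and both jars upright in their bays.

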